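Seat the fixture plate and hold the spring gauge on its check spot

TASK

Lower the aluminium fixture plate with the black handle over the two brass locating pins of the machine's bed until it rests flush (either way round), then let go of it. Then take the yellow-capped gauge out of its blue stand and hold it upright on the plate's red spot, pressing gently so that its spring tip is about half-way in; finish still holding it there, with nothing put down. Do not drop the plate or ram the gauge, and leave the bottle, the parts tray and the screwdriver where they are.

Things in the scene. Friction and masses are not known exactly. Their poses are not given: they have to be found in the camera images.
- plate: Loose aluminium plate 160 (x) x 110 (y) x 10 mm, 0.4 to 0.65 kg, copper slots and a red spot on top. Origin: centre of its underside, z up. Through holes of 12.5 mm diameter at x = +70 and -70 mm, y = 0. At its centre a black handle bar 70 (x) x 14 (y) mm, 36 to 52 mm above the underside, on two 12 mm square posts at x = +27 and -27 mm. Starts flat on the work surface, left or right of the bed.
- spot (a point): Centre of the red spot, 16 mm in diameter with a white rim (24 mm), on the plate's upper face, at x = +45, y = +34, z = 10 mm in the plate's frame.
- bed: Fixed white bed of the dispensing machine, 210 (x) x 140 (y) mm, with a dark pad on top, 20 mm high. Origin: centre of its underside on the work surface. Two fixed brass pins at x = +70 and -70 mm, y = 0: 10 mm in diameter, standing 18 mm above the pad, the last 6 mm tapering to 4 mm diameter.
- bed_seat (a point): Centre of the bed's upper face (pad, 20 mm above the work surface), midway between the pins; the seated plate's origin lies here, with the plate's x axis along the bed's x axis (either way round).
- gauge: Loose gauge, 0.18 kg, upright in the blue stand. Origin: centre of the underside of its dark collar (44 x 44 x 8 mm), z up along it. Above, a grey square handle 28 x 28 mm (faces across x and y), 8 to 78 mm above the origin, to grip; yellow cap to 84 mm. Below, a round nose of 24 mm diameter to 30 mm below the origin, then a thin spring tip with a red 8 mm ball end.
- gauge_tip (a point): Lowest point of the gauge's red ball tip: 52 mm below the gauge's origin when the tip is fully out, moving with the tip as it is pressed in.
- plunger (a joint): How far the gauge's spring tip is pressed in, in m: 0 fully out, 0.012 fully in. The spring needs 1.8 N to start, and 0.3 N more for each mm (3.6 N half-way).
- stand: Fixed blue gauge stand 90 x 90 mm, 70 mm high, with an open square top hole 32 mm wide. Origin: centre of its underside. The gauge's collar rests on its top, with the nose and tip hanging freely in the hole; lift the gauge straight up by 55 mm or more to clear it.
- bottle: Bystander: amber bottle with a white cap, 52 mm in diameter, 110 mm high, origin at the centre of its underside.
- tray: Bystander: green tray of brass pins, 75 x 110 x 25 mm, origin at the centre of its underside.
- driver: Bystander: red-handled screwdriver, 160 mm long, lying along its x axis, crosswise to the robot; origin near its middle.
Mind the look-alikes: they are no part of the job. Of the things that look like the stand, the middle-sized one is meant.

How it is judged:
By the outcome, as a careful person would: the job done as asked, in the order asked, and still so for the second after the job is handed in, while the arm keeps its last pose, push and grip.
It also fails if it takes over 59 s, if anything falls off the work surface, if the arm or the gripper's body presses on something with over 40 N, if the wrist force passes 120 N, or if a joint passes its speed limit or range.

ROBOT

A 7-joint arm with a two-finger parallel gripper is mounted at the origin on the work surface. World frame = base frame: x ahead of the robot, y to its left, z up, the work surface at z = 0. Lengths are in m, angles in rad, forces in N, time in s.
With the tool pointing down it reaches from about 0.35 to 0.9 m from the base axis. Payload 8.1 kg.
Tool frame: the origin (TCP) lies at the very end of the fingers, on their centre line; the grasp point (between the pads) lies 19 mm behind it; z points along the fingers, y is the line along which they close (so a half turn about z gives the same grasp; the last joint's range is limited). The gripper opens to 85 mm and grips with 20 to 120 N. Pads are 22 mm wide; open, the fingers measure 114 mm over their backs; the gripper's body (76 mm by 85 mm) begins 54 mm behind the grasp point. The pads swing forward as they close: fully open they stand 13 mm farther back than shut.
Start: joints at [-1.382, 0.434, 0.025, 1.573, -0.012, 1.134, -0.075], TCP at [0.18, 0.599, 0.231] pointing down, gripper open.
Joint ranges: [-2.62, 2.62], [-0.44, 2.09], [-1.27, 1.32], [0.08, 2.57], [-1.32, 4.46], [0.12, 2], [-2.74, 2.74]. Speed limits (rad/s): [2.22, 2.22, 3.01, 3.01, 3.14, 3.14, 3.14].

INTERFACE

Orientations are given as a rotation vector (axis times angle).
In Python, from cell import env, hand, imaging, status gives the robot as it stands. Calls block until the motion is done:
- env.goto(position, orientation): joint-space move of the TCP to a pose.
- env.servo_line(position, frame=None, velocity=0.15): straight line of the TCP; frame=None keeps the orientation; velocity is the mean speed in m/s.
- env.move_j(angles): joint-space move.
- hand.command_gripper(opening, f_grip=None): finger opening in m; f_grip is the grip in N (None keeps the last); returns when the fingers have stopped.
- env.sleep(seconds).
- env.inverse_kinematics(position, orientation): joint angles nearest the present ones, or None.
- imaging.capture(name): name is "scene" or "top"; returns a dict with "color" (384x512x3 uint8, red, green, blue), "fx", "fy", "cx", "cy" (pixels), "D" ([k1, k2, p1, p2, k3] as OpenCV has them; the pictures are not rectified), "xyz" and "attitude" of the camera in the world. Camera axes: x right, y up, looking along -z (the intrinsics and any distortion apply to the point x, -y, -z); pixel columns grow to the right and rows downward; lengths in m; the calibration is good to about 2 mm. A picture is of the moment at which its call begins. There is no depth.
A pose or a line that the arm cannot do raises env.IKError and nothing moves.
- env.sign_off(): hands the job in; it is judged then, once.
Readings, each from a call of its own:
- status.current_time_s(): time.
- status.current_qpos(): joint angles.
- status.current_joint_velocities(): joint speeds.
- status.current_joint_efforts(): joint torques, N m.
- status.current_ee_pos(): TCP position.
- status.current_ee_rot(): TCP orientation.
- status.current_wrist_force(): force on the tool from outside, world axes, zero at the start.
- status.current_wrist_torque(): the same for the moment, N m.
- status.current_width(): finger opening in m.
- status.current_grip_force(): force on a finger pad.
Only numpy, scipy, OpenCV 4.12 (cv2) and the standard library are available. Lean on these libraries where they do the work, as an engineer would, in place of code of your own. Each camera call takes 0.05 s, during which the arm holds its last target. There are 200 camera calls.

## Working session

There is one attempt and no reset: what is moved stays moved. The work goes in short steps, each a Python script; the robot and the scene stay as the last script left them, time stands still between calls to the robot, and variables do not carry over. Pictures are saved under pics/ and viewed, at most 10 in all, crops included, and the job is handed in when it is done.

```bash
ls; mkdir -p pics
python3 - <<'E'
from cell import env,hand,imaging,status
import cv2,pickle
for n in("scene","top"):
    c=imaging.capture(n);pickle.dump(c,open(n+".pkl","wb"))
    cv2.imwrite(f"pics/{n}0.png",cv2.resize(c["color"][:,:,::-1],(768,576),interpolation=cv2.INTER_CUBIC))
    print(n,c["fx"],c["fy"],c["cx"],c["cy"],c["D"],c["xyz"],c["attitude"])
print(status.current_time_s(),status.current_ee_rot(),status.current_ee_pos(),status.current_wrist_force())
E
```

```text
pics
scene 395.2146576621236 395.2146576621236 259.1107389016151 192.507490933936 [-0.11785356  0.          0.          0.          0.        ] [1.2550518  0.039125   0.95627941] [0.55795683 0.46629532 1.35411588]
top 470.88784307311977 470.88784307311977 250.3088743216658 196.05419585942158 [-0.13663522  0.          0.          0.          0.        ] [0.32197254 0.14167169 1.74778679] [ 0.10039451 -0.10783155 -1.58554248]
0.1 [-4.56750970e-01 -3.10812316e+00  2.15854436e-03] [0.17970147 0.59815661 0.23060927] [ 0.1150998  -0.29097456  0.68731831]
```

View pics/scene0.png

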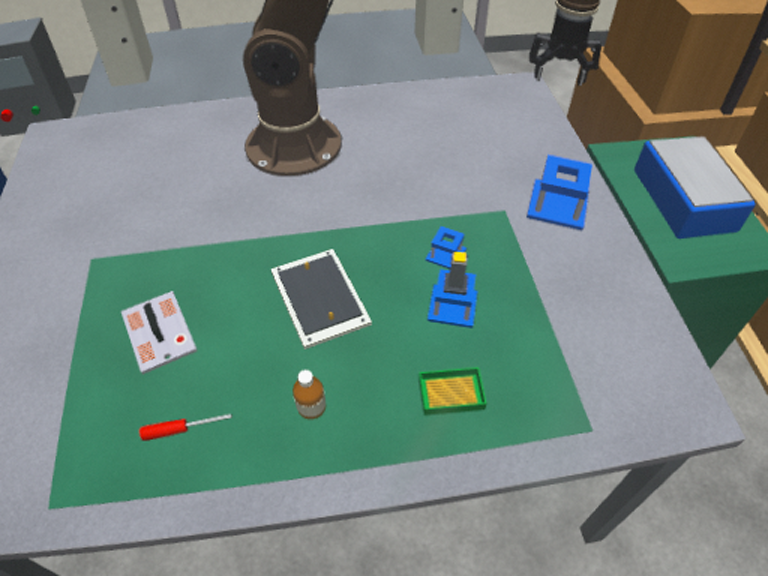

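View pics/top0.png

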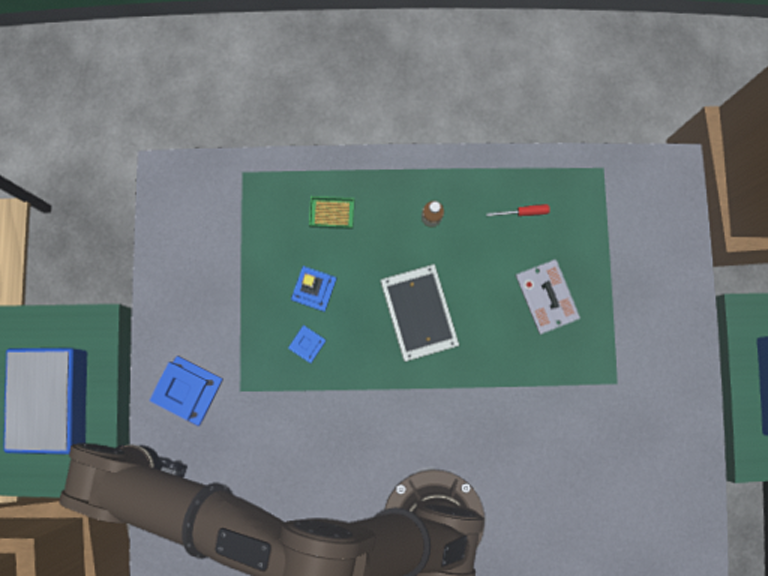

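Candidates in the scene picture (768 px wide):
- Blue stands: small, empty at (447,245); middle-sized, holding the yellow-capped gauge, at (455,295); large, empty at (562,190). I choose the middle one.
- Plate: only one, with the black handle, at (158,330).
- Bed: at (320,297), pins at (307,266) and (331,316).

Next, a close crop of each, together with the mask measurements.

```bash
cat > h.py <<'E'
import numpy as np,cv2,pickle
from scipy.spatial.transform import Rotation as R
def cam(c):
    return np.array([[c["fx"],0,c["cx"]],[0,c["fy"],c["cy"]],[0,0,1]]),np.array(c["D"],float),np.array(c["xyz"]),R.from_rotvec(c["attitude"]).as_matrix()
def rays(c,px):
    K,D,o,A=cam(c)
    u=cv2.undistortPoints(np.array(px,float).reshape(-1,1,2),K,D)[:,0]
    return o,(A@np.c_[u[:,0],-u[:,1],-np.ones(len(u))].T).T
def onz(c,px,z):
    o,d=rays(c,px); return (o+d*((z-o[2])/d[:,2:]))[:,:2]
def proj(c,P):
    K,D,o,A=cam(c); q=(np.array(P,float).reshape(-1,3)-o)@A
    return cv2.projectPoints(q*[1,-1,-1],np.zeros(3),np.zeros(3),K,D)[0][:,0]
def tri(c1,p1,c2,p2):
    (o1,d1),(o2,d2)=rays(c1,[p1]),rays(c2,[p2]); d1,d2=d1[0],d2[0]
    s=np.linalg.lstsq(np.c_[d1,-d2],o2-o1,rcond=None)[0]; a,b=o1+s[0]*d1,o2+s[1]*d2
    return (a+b)/2,np.linalg.norm(a-b)
def mask(c,lo,hi,roi=None):
    m=cv2.inRange(cv2.cvtColor(c["color"],cv2.COLOR_RGB2HSV),np.array(lo),np.array(hi))
    if roi:
        k=np.zeros_like(m);x0,y0,x1,y1=roi;k[y0:y1,x0:x1]=255;m&=k
    return m
def blobs(m,a=3):
    n,l,s,ce=cv2.connectedComponentsWithStats(m); return [(s[i,4],ce[i].round(2)) for i in range(1,n) if s[i,4]>=a]
E
python3 - <<'E'
from h import *
S,T=[pickle.load(open(n+".pkl","rb")) for n in("scene","top")]
cr=lambda c,x,y,w:cv2.resize(c["color"][y:y+w,x:x+w,::-1],(256,256),interpolation=cv2.INTER_CUBIC)
P=np.vstack([np.hstack([cr(S,74,188,64),cr(S,174,158,80),cr(S,274,146,80)]),np.hstack([cr(T,334,166,64),cr(T,246,170,72),cr(T,186,174,72)])])
cv2.imwrite("pics/crops.png",P)
for nm,c,pl,bd,st in(("S",S,(74,188,138,252),(178,162,254,236),(274,146,334,226)),("T",T,(334,166,394,230),(246,170,314,246),(186,174,232,246))):
    for lab,lo,hi,roi,z in(("red1",(0,120,80),(8,255,255),pl,.01),("red2",(172,120,80),(180,255,255),pl,.01),("black",(0,0,0),(180,255,75),pl,.052),("copper",(5,60,120),(20,200,255),pl,.01),("pad",(0,0,30),(180,90,110),bd,.02),("pin",(10,120,60),(28,255,255),bd,.038),("yellow",(20,130,120),(32,255,255),st,.154),("blue",(100,130,60),(125,255,255),st,.07)):
        for a,ce in blobs(mask(c,lo,hi,roi)): print(nm,lab,a,ce,onz(c,[ce],z)[0].round(4))
E
```

```text
S red1 14 [119.5 225.5] [ 0.573  -0.2545]
S black 109 [101.73 214.47] [ 0.5572 -0.2949]
S copper 82 [111.49 204.59] [ 0.492  -0.2832]
S copper 83 [ 89.92 213.34] [ 0.5151 -0.347 ]
S copper 95 [ 97.03 234.44] [ 0.5945 -0.3186]
S pad 1711 [212.41 196.18] [0.5156 0.0233]
S pin 10 [204.3 176.7] [0.4504 0.0056]
S pin 11 [220.36 209.91] [0.5832 0.0417]
S yellow 56 [306.2 171. ] [0.5748 0.2844]
S blue 412 [296.64 164.13] [0.4719 0.2879]
S blue 768 [301.85 201.54] [0.6136 0.271 ]
T red1 5 [352.4 189.2] [ 0.5725 -0.2526]
T black 64 [366.86 196.  ] [ 0.5404 -0.2957]
T copper 4 [370.25 183.  ] [ 0.5951 -0.3222]
T copper 5 [368.  186.4] [ 0.5822 -0.3128]
T copper 8 [377.   201.25] [ 0.5253 -0.3444]
T copper 10 [378.4 206.4] [ 0.5057 -0.3488]
T copper 4 [361. 207.] [ 0.5047 -0.2822]
T copper 8 [362.75 213.  ] [ 0.482  -0.2878]
T copper 3 [360.67 215.67] [ 0.4722 -0.2794]
T pad 3 [263.33 175.33] [0.6288 0.0816]
T pad 1385 [279.36 207.91] [0.5058 0.025 ]
T pad 3 [261.33 228.  ] [0.4328 0.0931]
T yellow 27 [205.19 186.15] [0.5708 0.2863]
T blue 428 [209.18 193.05] [0.5585 0.2796]
T blue 352 [204.27 229.03] [0.4293 0.298 ]
```

View pics/crops.png

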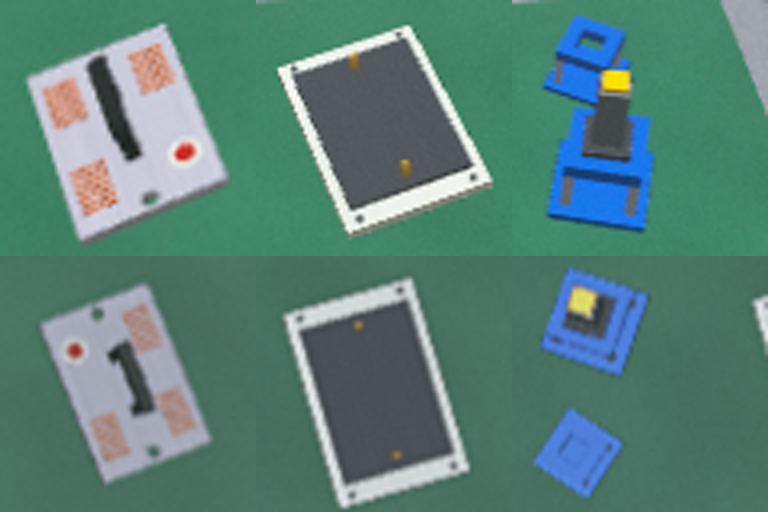

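The crops confirm the choice: plate with handle, red spot at scene px (119.5,225.5); bed with two brass pins at (204,177) and (220,210); gauge with yellow cap at (306,171) in the middle-sized stand. Next I fit outlines.

```bash
cat > outl.py <<'E'
from h import *
def rect(c,roi,z,lo,hi,up=4):
    x0,y0,x1,y1=roi
    im=cv2.resize(c["color"][y0:y1,x0:x1],None,fx=up,fy=up,interpolation=cv2.INTER_CUBIC)
    m=cv2.inRange(cv2.cvtColor(im,cv2.COLOR_RGB2HSV),np.array(lo),np.array(hi))
    m=cv2.morphologyEx(m,cv2.MORPH_CLOSE,np.ones((7,7),np.uint8))
    k=max(cv2.findContours(m,0,1)[0],key=cv2.contourArea)[:,0]
    p=(k+.5)/up-.5+[x0,y0]
    w=(onz(c,p,z)*1000).astype(np.float32)
    (cx,cy),(a,b),t=cv2.minAreaRect(w)
    if a<b: a,b,t=b,a,t+90
    return np.round([cx,cy,a,b,(t+90)%180-90],1)
E
python3 - <<'E'
from outl import *
S,T=[pickle.load(open(n+".pkl","rb")) for n in("scene","top")]
for nm,c,pl,bd,st in(("S",S,(74,188,138,252),(174,158,254,238),(274,170,334,226)),("T",T,(334,166,394,230),(246,170,314,246),(186,174,232,212))):
    print(nm,"plate",rect(c,pl,.01,(0,0,60 if 0 else 135),(180,60,255)))
    print(nm,"bed",rect(c,bd,.02,(0,0,140),(180,60,255)))
    print(nm,"bed+pad",rect(c,bd,.02,(0,0,0),(180,70,255)))
    print(nm,"pad",rect(c,bd,.02,(0,0,0),(180,90,115)))
    print(nm,"stand",rect(c,st,.07,(100,130,60),(125,255,255)))
    print(nm,"handle",rect(c,pl,.052,(0,0,0),(180,255,75)))
    g=(274,150,334,206) if nm=="S" else st
    print(nm,"yellow",rect(c,g,.154,(20,110,150),(34,255,255)), "collar+handle",rect(c,g,.078,(0,0,0),(180,120,95)))
# pins: mean of blob rows -> z ~ .029 in S; tops in T
for c,nm,roi in((S,"S",(178,162,254,236)),(T,"T",(250,180,310,240))):
    x0,y0,x1,y1=roi;im=cv2.resize(c["color"][y0:y1,x0:x1],None,fx=4,fy=4,interpolation=cv2.INTER_CUBIC)
    m=cv2.inRange(cv2.cvtColor(im,cv2.COLOR_RGB2HSV),np.array((10,75,60)),np.array((28,255,255)))
    for a,ce in blobs(m,20):
        p=(ce+.5)/4-.5+[x0,y0];print(nm,"pin",a,p.round(2),onz(c,[p],.029)[0].round(4))
E
```

```text
S plate [ 543.4 -300.5  163.8  111.9   19.9]
S bed [517.2  24.  217.1 142.3  15. ]
S bed+pad [517.2  23.9 217.8 142.7  15.1]
S pad [506.8  21.8 180.7 118.8  15.2]
S stand [581.5 275.9 175.8  97.3 -10.1]
S handle [ 557.6 -294.9   97.8   13.4   20. ]
S yellow [573.8 284.4  24.4  23.3 -18.8] collar+handle [562.3 287.3  73.3  39.8 -16.5]
T plate [ 541.6 -299.2  162.5  112.8   19.8]
T bed [505.9  25.2 213.4 142.9  15.2]
T bed+pad [505.9  25.6 216.2 146.   15.3]
T pad [506.7  25.  166.5 117.   15.2]
T stand [562.4 281.4  89.4  88.8 -20. ]
T handle [ 538.9 -293.3   64.    20.2   19.3]
T yellow [570.  286.1  21.2  21.  -18.5] collar+handle [570.3 286.5  39.9  39.7  71.3]
S pin 224 [204.24 176.8 ] [0.4429 0.0051]
S pin 269 [220.3  210.06] [0.5771 0.0415]
T pin 83 [274.22 189.11] [0.5749 0.0428]
T pin 70 [285.05 225.62] [0.4393 0.0064]
```

```bash
cat >> h.py <<'E'
def down(deg):
    c,s=np.cos(np.radians(deg)),np.sin(np.radians(deg))
    return R.from_matrix(np.array([[c,s,0],[s,-c,0],[0,0,-1]])).as_rotvec()
def rot2(deg,p):
    c,s=np.cos(np.radians(deg)),np.sin(np.radians(deg)); return np.array([c*p[0]-s*p[1],s*p[0]+c*p[1]])
E
python3 - <<'E'
from h import *
from cell import env,hand,imaging,status
r0=R.from_rotvec(status.current_ee_rot()).as_matrix();print("start x axis yaw",np.degrees(np.arctan2(r0[1,0],r0[0,0])))
for y in(19.8,199.8): print(y,env.inverse_kinematics([.5418,-.3003,.2],down(y)))
for y in(15.2,195.2): print(y,env.inverse_kinematics([.507,.0245,.2],down(y)))
for y in(-19,71,161,-109): print(y,env.inverse_kinematics([.57,.286,.25],down(y)))
E
```

```text
start x axis yaw 163.27999584270933
19.8 [-0.14039124  0.56500003  0.87291548  1.6753093  -0.47176771  1.12598422
 -0.36059791]
199.8 [ 0.77232415  0.50924419 -0.52425657  1.59387727  0.2755392   1.1128799
  2.0968242 ]
15.2 [-0.82349988  0.35285826  0.88559568  1.94558665 -0.3253588   0.99197709
 -1.09225921]
195.2 [-0.5218136   0.28533032  0.46526709  1.92549803 -0.15420196  0.96530829
  1.85143529]
-19 [-1.21394168  0.66048893  1.15322191  1.56934445 -0.61728008  1.32053622
 -1.88341735]
71 [-0.9031191   0.47192574  0.53937653  1.54463083 -0.25367077  1.19541673
 -0.65014878]
161 [-0.67824121  0.44257498  0.19288982  1.52405315 -0.08877907  1.18354794
  0.76924538]
-109 [-0.4758363   0.44770286 -0.10887663  1.50458898  0.05064874  1.19205506
  2.21718375]
```

Run:
```python
from h import *
from cell import env,hand,imaging,status
hand.command_gripper(.06)
env.goto([.5418,-.3003,.27],down(19.8))
env.servo_line([.5418,-.3003,.07],velocity=.15)
env.servo_line([.5418,-.3003,.026],velocity=.06)
print(status.current_ee_pos(),status.current_wrist_force(),status.current_time_s())
hand.command_gripper(.0,60)
print(status.current_width(),status.current_grip_force(),status.current_wrist_force())
env.servo_line([.5418,-.3003,.036],velocity=.03)
print(status.current_width(),status.current_wrist_force(),status.current_wrist_torque(),status.current_time_s())
env.servo_line([.5418,-.3003,.12],velocity=.12)
env.servo_line([.507,.0245,.12],frame=down(15.2),velocity=.15)
env.servo_line([.507,.0245,.076],velocity=.06)
env.sleep(.3)
print(status.current_ee_pos(),status.current_width(),status.current_wrist_force(),status.current_wrist_torque(),status.current_time_s())
from outl import rect
for n in("scene","top"):
    c=imaging.capture(n);pickle.dump(c,open(n+"1.pkl","wb"))
    cv2.imwrite(f"pics/{n}1.png",c["color"][:,:,::-1])
S,T=[pickle.load(open(n+"1.pkl","rb")) for n in("scene","top")]
P=np.hstack([cv2.resize(c["color"][y:y+96,x:x+96,::-1],(400,400),interpolation=cv2.INTER_CUBIC) for c,x,y in((S,164,140),(T,230,160))])
cv2.imwrite("pics/held.png",P)
```

```text
[ 0.54189616 -0.30053126  0.02620272] [-0.39701289  0.3606391  -0.4046436 ] 6.225
0.012762815334162002 59.78067755699158 [-1.07582085  0.95564524  5.34999319]
0.01290224744048141 [ 0.33402261 -0.19149412 -5.93308962] [-0.03925237 -0.00120926  0.0019381 ] 7.1917
[0.50712024 0.02459283 0.07619961] 0.012908453282492566 [-0.70328383  0.36400027 -4.08632408] [ 0.02405912  0.02183595 -0.04481126] 11.55
```

View pics/held.png

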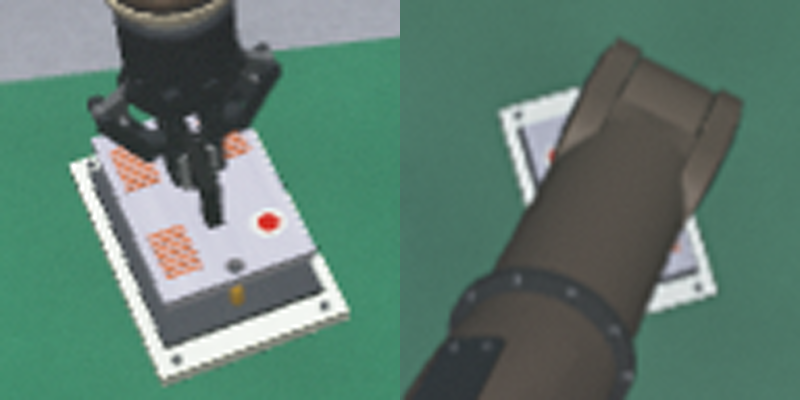

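The scene crop shows the plate level above the bed, its spot at crop (268,222) and its near hole at (235,265) just above the near pin at (237,293). I measure the offsets of spot, hole and copper from where they should be.

Run:
```python
from outl import *
S0,S=[pickle.load(open(n,"rb")) for n in("scene.pkl","scene1.pkl")]
def up(c,roi,lo,hi,z,a=20,u=8):
    x0,y0,x1,y1=roi;im=cv2.resize(c["color"][y0:y1,x0:x1],None,fx=u,fy=u,interpolation=cv2.INTER_CUBIC)
    m=cv2.inRange(cv2.cvtColor(im,cv2.COLOR_RGB2HSV),np.array(lo),np.array(hi))
    for n,ce in sorted(blobs(m,a),key=lambda t:-t[0])[:3]:
        p=(ce+.5)/u-.5+[x0,y0];w=onz(c,[p],z)[0];print(n,p.round(2),w.round(4))
print("before: spot, hole, copper");up(S0,(110,216,130,234),(0,100,90),(8,255,255),.01);up(S0,(104,230,120,244),(0,0,0),(180,255,120),.01);up(S0,(74,188,138,252),(5,60,120),(20,200,255),.01)
print("now");up(S,(220,186,236,202),(0,100,90),(8,255,255),.06);up(S,(212,196,229,206),(0,0,0),(180,255,120),.06);up(S,(180,166,230,210),(5,60,120),(20,200,255),.06)
up(S,(214,205,228,216),(10,120,60),(28,255,255),.03)
for c,p,th,z in((S0,(.5418,-.3003),19.8,.01),(S,(.507,.0245),15.2,.06)):
    for l in((45,34),(70,0)): print("expect",l,np.array(p)+rot2(th,np.array(l)/1000))
```

```text
before: spot, hole, copper
1000 [119.71 225.63] [ 0.5736 -0.2538]
1318 [112.59 240.76] [ 0.6228 -0.2717]
266 [110.79 237.06] [ 0.6094 -0.2777]
6231 [ 97.02 234.34] [ 0.5942 -0.3186]
5372 [ 89.76 213.48] [ 0.5155 -0.3474]
5321 [111.44 204.6 ] [ 0.492  -0.2834]
now
1049 [227.94 192.86] [0.5421 0.0694]
318 [219.95 203.47] [0.5767 0.0427]
242 [226.94 204.95] [0.5849 0.0617]
5850 [205.41 199.92] [0.5576 0.0029]
4506 [195.63 180.29] [ 0.4796 -0.0202]
1736 [219.81 174.47] [0.4682 0.0532]
603 [220.41 210.34] [0.5789 0.0417]
expect (45, 34) [ 0.57262255 -0.25306685]
expect (70, 0) [ 0.60766165 -0.27658835]
expect (45, 34) [0.54151131 0.06910907]
expect (70, 0) [0.57455115 0.04285324]
```

Run:
```python
from h import *
from cell import env,hand,imaging,status
x,y=.507,.0245
env.sleep(.2);f0=np.array(status.current_wrist_force());print("f0",f0.round(2),status.current_wrist_torque())
for z in np.r_[.072,.068,np.arange(.066,.0465,-.002),.0462]:
    env.servo_line([x,y,z],velocity=.02); env.sleep(.05)
    f=np.array(status.current_wrist_force())-f0
    print(np.round(z,4),np.array(status.current_ee_pos()).round(4),f.round(1),np.round(status.current_wrist_torque(),2),status.current_width().__round__(4))
    if f[2]>8: break
    if np.hypot(*f[:2])>4: x+=np.clip(f[0],-8,8)*1e-4; y+=np.clip(f[1],-8,8)*1e-4
print(status.current_time_s())
```

```text
f0 [ 0.63  0.07 -5.93] [-6.15597847e-05  3.69332765e-02  4.12316960e-02]
0.072 [0.5069 0.0244 0.0719] [-0.4 -0.3  1.1] [-0.    0.03 -0.03] 0.0133
0.068 [0.5069 0.0245 0.0679] [-0.5 -0.3  0.3] [-0.05  0.01  0.01] 0.0133
0.066 [0.507  0.0245 0.066 ] [-0.3 -0.1  1.1] [-0.05 -0.    0.01] 0.013
0.064 [0.507  0.0245 0.0639] [-1.2 -0.6 -0.5] [ 0.01  0.04 -0.05] 0.0128
0.062 [0.5069 0.0245 0.0619] [-1.   0.4  0.6] [ 0.02 -0.01  0.  ] 0.0128
0.06 [0.5069 0.0245 0.0599] [-0.6  0.3 -0. ] [ 0.08  0.01 -0.02] 0.0132
0.058 [0.507  0.0244 0.058 ] [-0.8 -0.7  0.4] [-0.07 -0.03 -0.  ] 0.0132
0.056 [0.507  0.0244 0.0559] [-1.3 -0.1  0.2] [-0.12 -0.   -0.01] 0.0129
0.054 [0.507  0.0244 0.0539] [-0.4 -1.9  0.6] [-0.14 -0.13 -0.02] 0.0129
0.052 [0.507  0.0244 0.0519] [-0.7 -0.5 -0. ] [-0.18 -0.03 -0.07] 0.0128
0.05 [0.507  0.0245 0.0499] [-0.5 -0.5 -0.3] [-0.25 -0.12 -0.03] 0.0131
0.048 [0.507  0.0244 0.0479] [-0.4 -0.7 -0.4] [-0.27 -0.1  -0.04] 0.0128
0.0462 [0.5072 0.0245 0.0464] [-2.2 -0.6  8.4] [-0.19  0.18 -0.06] 0.0127
15.95
```

Run:
```python
from h import *
from cell import env,hand,imaging,status
hand.command_gripper(.05,30)
env.sleep(.3); print(status.current_wrist_force())
p=np.array(status.current_ee_pos())
env.servo_line([p[0],p[1],.11],velocity=.06)
env.servo_line([p[0],p[1],.27],velocity=.2)
hand.command_gripper(.08)
env.goto([.5705,.2862,.27],down(71.3))
env.sleep(.2)
print(status.current_ee_pos(),status.current_wrist_force(),status.current_time_s())
for n in("scene","top"): pickle.dump(imaging.capture(n),open(n+"2.pkl","wb"))
S,T=[pickle.load(open(n+"2.pkl","rb")) for n in("scene","top")]
P=np.hstack([cv2.resize(c["color"][y:y+h,x:x+w,::-1],(400,400),interpolation=cv2.INTER_CUBIC) for c,x,y,w,h in((S,174,130,160,160),(T,186,160,130,130))])
cv2.imwrite("pics/seated.png",P)
def up(c,roi,lo,hi,z,a=20,u=8):
    x0,y0,x1,y1=roi;im=cv2.resize(c["color"][y0:y1,x0:x1],None,fx=u,fy=u,interpolation=cv2.INTER_CUBIC)
    m=cv2.inRange(cv2.cvtColor(im,cv2.COLOR_RGB2HSV),np.array(lo),np.array(hi))
    for n,ce in sorted(blobs(m,a),key=lambda t:-t[0])[:3]:
        p=(ce+.5)/u-.5+[x0,y0];print(n,p.round(2),onz(c,[p],z)[0].round(4))
e=np.array([.507,.0245])+rot2(15.2,np.array([.045,.034]));print("expect",e)
for c in(S,T):
    q=proj(c,[*e,.03])[0].round().astype(int); up(c,(q[0]-9,q[1]-9,q[0]+9,q[1]+9),(0,100,80),(9,255,255),.03)
```

```text
[-0.01640118 -0.66795019  0.41640435]
[0.570817   0.28455901 0.27046996] [ 0.13226081 -0.45480026 -0.1422647 ] 20.5167
expect [0.54151131 0.06910907]
1022 [228.38 199.25] [0.5423 0.069 ]
465 [266.94 198.25] [0.5412 0.0705]
```

View pics/seated.png

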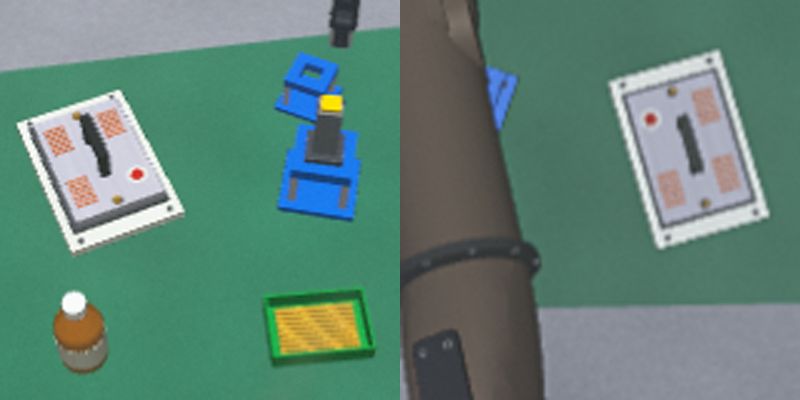

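The plate is seated with both pins showing through its holes at crop (76,117) and (118,200), spot at (136,174). The gauge is still in its stand, cap at (330,103). Next I grip the gauge.

Run:
```python
from h import *
from cell import env,hand,imaging,status
x,y=.5705,.2858
env.servo_line([x,y,.18],velocity=.15)
env.servo_line([x,y,.1],velocity=.08)
print(status.current_ee_pos(),status.current_wrist_force())
hand.command_gripper(.0,45); env.sleep(.2)
print(status.current_width(),status.current_grip_force(),status.current_wrist_force())
z0=status.current_ee_pos()[2]
env.servo_line([x,y,.11],velocity=.03); print(status.current_wrist_force(),status.current_wrist_torque())
env.servo_line([x,y,.19],velocity=.12)
env.servo_line([.5416,.0693,.19],velocity=.15)
zc=z0-.070+.082   # TCP height at first touch
env.servo_line([.5416,.0693,zc+.012],velocity=.08)
env.sleep(.3)
print("z0",z0,"zc",zc,status.current_ee_pos(),status.current_wrist_force(),status.current_width(),status.current_time_s())
for n in("scene","top"): pickle.dump(imaging.capture(n),open(n+"3.pkl","wb"))
S=pickle.load(open("scene3.pkl","rb"))
cv2.imwrite("pics/tip.png",cv2.resize(S["color"][140:220,185:285,::-1],(750,600),interpolation=cv2.INTER_CUBIC))
for z in(.03,.042): print(z,proj(S,[.5416,.0693,z]))
```

```text
[0.57093394 0.28590133 0.10056142] [ 0.41547011 -0.58800664  0.41508422]
0.02766039522922463 45.01398503780365 [-0.41839593 -1.04696397  5.19504474]
[-0.11267085 -0.44410354 -1.8584526 ] [0.02690055 0.005846   0.01348574]
z0 0.10030727993642514 zc 0.11230727993642514 [0.541773   0.06936829 0.12461913] [-0.75142853 -0.07256377 -2.41325054] 0.027450978309818977 27.4167
0.03 [[228.43983844 199.04153212]]
0.042 [[228.21392911 196.54977118]]
```

View pics/tip.png

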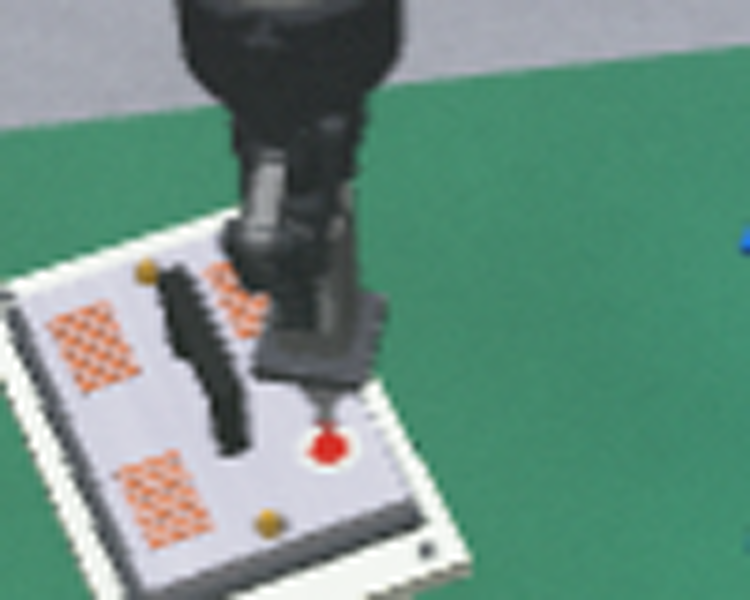

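The crop shows the gauge upright over the plate, tip stem at crop (326,410) merging with the red spot at (328,447). I raise it briefly to see the ball apart from the spot.

Run:
```python
from h import *
from cell import env,hand,imaging,status
env.servo_line([.5416,.0693,.160],velocity=.08); env.sleep(.4)
p=np.array(status.current_ee_pos()); S=imaging.capture("scene"); pickle.dump(S,open("scene4.pkl","wb"))
zb=p[2]-.0303-.048  # ball centre
print(p,"ball expected",proj(S,[p[0],p[1],zb]),"spot",proj(S,[.5416,.0693,.03]))
x0,y0,u=205,165,8
im=cv2.resize(S["color"][y0:210,x0:250],None,fx=u,fy=u,interpolation=cv2.INTER_CUBIC)
h=cv2.cvtColor(im,cv2.COLOR_RGB2HSV);m=cv2.inRange(h,np.array((0,100,70)),np.array((9,255,255)))|cv2.inRange(h,np.array((172,100,70)),np.array((180,255,255)))
for n,ce in sorted(blobs(m,40),key=lambda t:-t[0])[:4]:
    q=(ce+.5)/u-.5+[x0,y0];print(n,q.round(2),"at ball z",onz(S,[q],zb)[0].round(4),"at .03",onz(S,[q],.03)[0].round(4))
cv2.imwrite("pics/tip2.png",cv2.resize(S["color"][140:220,185:285,::-1],(750,600),interpolation=cv2.INTER_CUBIC))
print(status.current_time_s())
```

```text
[0.54149323 0.06923294 0.15978312] ball expected [[227.41863862 188.0314179 ]] spot [[228.43983844 199.04153212]]
1022 [228.38 199.25] at ball z [0.582  0.0674] at .03 [0.5423 0.069 ]
258 [215.53 175.68] at ball z [0.4897 0.04  ] at .03 [0.4447 0.0401]
236 [215.03 177.9 ] at ball z [0.498  0.0378] at .03 [0.4535 0.0377]
212 [209.94 207.39] at ball z [0.602  0.0141] at .03 [0.5636 0.0126]
28.5667
```

View pics/tip2.png

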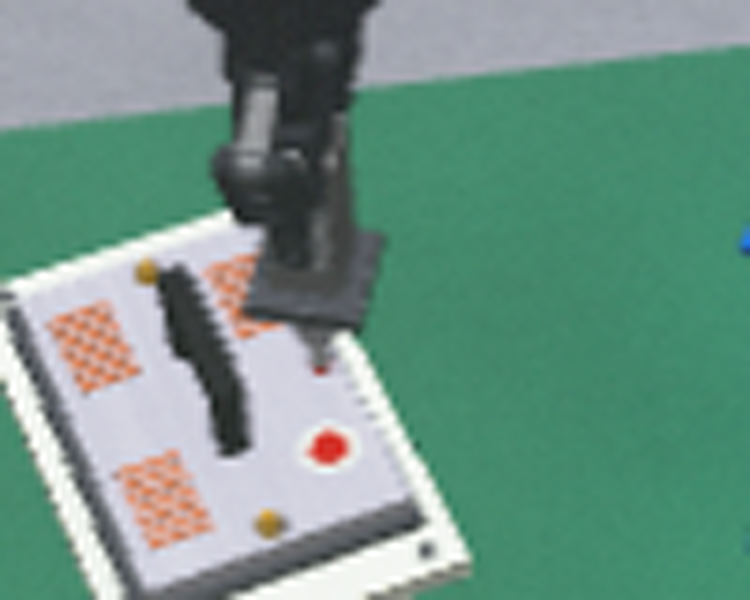

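The ball is at crop (320,369), about px (227.2,188.7), close to the expected (227.4,188.0). I refine it with a local mask.

Run:
```python
from h import *
S=pickle.load(open("scene4.pkl","rb"));x0,y0,u=222,184,8
c=S["color"][y0:194,x0:233].astype(int);r=np.clip(c[:,:,0]-c[:,:,1:].max(2),0,255)
r[:, :]=np.where(r>12,r,0);print(r)
yy,xx=np.mgrid[:r.shape[0],:r.shape[1]];q=np.array([(r*xx).sum(),(r*yy).sum()])/r.sum()+[x0,y0]
print(q,onz(S,[q],.15978-.0783))
print("spot S .5423,.0690")
```

```text
[[ 0  0  0  0  0  0  0  0  0  0  0]
 [ 0  0  0  0  0  0  0  0  0  0  0]
 [ 0  0  0  0  0  0  0  0  0  0  0]
 [ 0  0  0  0  0  0  0  0  0  0  0]
 [ 0  0  0  0  0  0  0  0  0  0  0]
 [ 0  0  0  0  0 78 35  0  0  0  0]
 [ 0  0  0  0  0  0  0  0  0  0  0]
 [ 0  0  0  0  0  0  0  0  0  0  0]
 [ 0  0  0  0  0  0  0  0  0  0  0]
 [ 0  0  0  0  0  0  0  0  0  0  0]]
[227.30973451 189.        ] [[0.54497103 0.06853026]]
spot S .5423,.0690
```

Run:
```python
from h import *
from cell import env,hand,imaging,status
x,y,zc=.5410,.0695,.1123
def F(n=12):
    v=[]
    for _ in range(n): env.sleep(.02); v.append(status.current_wrist_force())
    return np.mean(v,0)
env.servo_line([x,y,zc+.006],velocity=.06); env.sleep(.3)
f0=F(25); print("f0",f0.round(2),status.current_ee_pos())
for d in(2,0,-1,-2,-3,-4,-5,-6):
    env.servo_line([x,y,zc+d/1000],velocity=.01)
    f=F()-f0; print(d,np.round(status.current_ee_pos(),4),f.round(2),status.current_time_s())
    if f[2]>4.2: break
env.sleep(.3);print((F(25)-f0).round(2),np.round(status.current_ee_pos(),4),status.current_width(),status.current_time_s())
```

```text
f0 [ 0.12 -0.06 -1.69] [0.54100033 0.06951211 0.11829537]
2 [0.541  0.0695 0.1144] [-0.11 -0.14  0.01] 30.875
0 [0.541  0.0695 0.1123] [-0.13  0.08 -0.01] 31.425
-1 [0.5411 0.0695 0.1114] [-0.24  0.12  2.04] 31.875
-2 [0.5411 0.0695 0.1103] [-0.29 -0.07  2.28] 32.325
-3 [0.5411 0.0695 0.1093] [-0.41  0.22  2.72] 32.775
-4 [0.5411 0.0695 0.1083] [-0.24  0.06  2.79] 33.225
-5 [0.541  0.0695 0.1073] [-0.32  0.3   3.51] 33.675
-6 [0.541  0.0695 0.1063] [-0.01 -0.02  3.36] 34.125
[-0.23  0.16  3.57] [0.541  0.0695 0.1063] 0.027522948196840858 34.8417
```

Run:
```python
from h import *
from cell import imaging
S=imaging.capture("scene");cv2.imwrite("pics/final.png",cv2.resize(S["color"][140:220,185:285,::-1],(750,600),interpolation=cv2.INTER_CUBIC))
```

```text
(no output)
```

View pics/final.png

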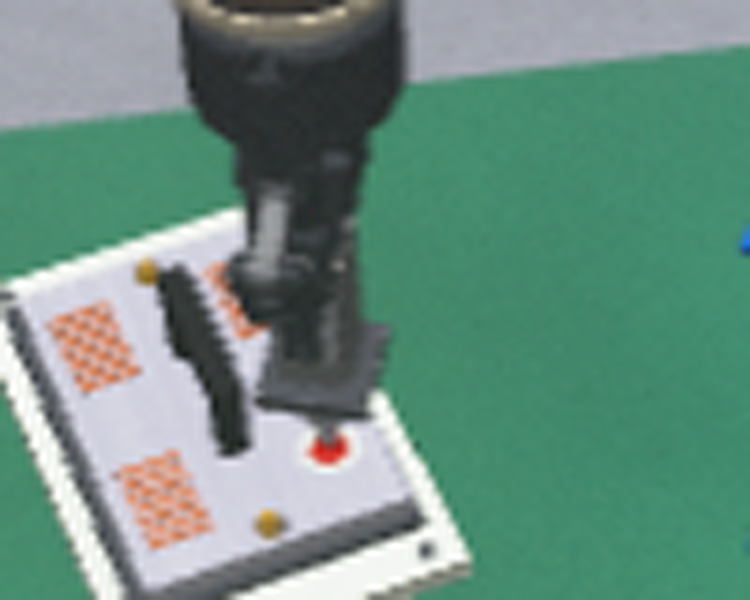

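The tip rests on the red spot at crop (328,445), with the gauge upright, the spring pressing at about 3.6 N and the plate still seated on its pins.

```bash
python3 -c "
from cell import env
print(env.sign_off())"
```

```text
the job is handed in; nothing more can be done
None
```

The job is handed in: the plate is seated on both pins and released, and the arm is still holding the gauge upright on the red spot, pressing at about 3.6 N (half-way in), after roughly 35 s of the 59 s allowed.

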